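# Shut the marked coolant stopcock under the amplifier's sliding cover

## Task

Before a power tube is changed, its coolant has to be shut off: slide the dark red cover of the coolant unit fully aside (to the left, by pushing its upright bar), then push the yellow stopcock handle underneath clockwise until it lies fully across its pipe. Push gently with the fingertips or the outside of the fingers only, without pinching the bar or the handle, leave the black handle as it is, and do not move the loose things around the unit.

Things in the scene. Friction and masses are not known exactly. Their poses are not given: they have to be found in the camera images.
- chassis: Coolant unit: a fixed aluminium box 200 x 500 x 90 mm (x, y, z) on the work surface. Origin at the centre of its underside; x to its rear (away from the robot), y to its left, z up. Its left half (y 0 to +250 mm) is a closed deck. Its right half (y -244 to 0, x -94 to +94 mm) is an open well, floor at z = 20 mm, rim at z = 90 mm, walls 6 mm, holding two stopcocks. Two pipe stubs stick 64 mm out of its rear face at z = 42 mm, y = -185 and -75 mm. The cover lies over the well.
- cover (a joint): Dark red cover plate, 190 x 255 x 5 mm, captive in a straight slide along the chassis' y axis (it cannot be lifted or turned); its top is at 96.5 mm above the work surface. Value in m: 0 = well fully covered (the plate spans chassis y -250 to +5 mm), grows as it slides to the chassis' left (+y) over the deck, end stop at 0.240. It starts 0 to 0.03 open. Friction about 2 N; it stays where it is left.
- push_bar: Upright steel bar fixed on the cover, 120 mm along x, 9 mm thick along y, 22 mm high. Origin at the centre of its underside, on the cover's top face; axes as the chassis. It is 35 mm from the cover's right (-y) edge, so a fingertip can stand on its right side, above the plate, and push it to +y.
- yellow_valve (a joint): Turn of the yellow stopcock handle in rad: 0 = open (lever points to the chassis' -x, along its pipe), 1.571 = shut, at its end stop (lever points to the chassis' +y, across the pipe). It grows clockwise seen from above. Starts 0 to 0.3. About 0.1 N m of friction (2 to 3 N at the lever); it stays where it is left. Either of the two places in the well can hold the yellow one.
- yellow_grip: The yellow lever handle. Origin on its vertical turning axis at the lever's underside (62 mm above the work surface); the lever runs from the axis 64 mm along its own -x axis, 15 mm wide (y) and 16 mm high (62 to 78 mm above the work surface); a round hub of 13 mm radius surrounds the axis, its top at 79 mm. z up. Beneath the lever lie a pipe and valve body, top at 58 mm at most.
- black_grip: The black lever handle of the other stopcock, of the same shape, 110 mm to the left or right of the yellow one, starting at 0 to 0.3 rad of turn; origin and axes as for the yellow one. To be left alone.
- black_tip (a point): Point on the black lever 60 mm from its turning axis, at mid height.
- spare_tube: Loose glass vacuum tube with a black base, standing upright, 42 mm diameter, 105 mm high, origin at the centre of its underside; near the right end of the chassis.
- meter: Loose orange and black hand meter, 78 x 155 x 40 mm, lying flat, origin at the centre of its underside; in front of the chassis.
- disc_case: Loose clear disc case, 125 x 142 x 11 mm, lying flat behind the chassis, origin at the centre of its underside.
- screwdriver: Loose screwdriver lying on the work surface in front of the chassis, about 200 mm long along its x axis, up to about 30 mm high.

How it is judged (in metres and radians):
On the way, in this order (a step that is already met when the one before it is completed fails the run):
1. the cover is slid aside (at least 215 of its 240 mm) (value of joint cover above 0.215 m), for 0.2 s.
2. then the yellow handle is pushed shut (within about 10 degrees of its stop) (value of joint yellow_valve above 1.4 rad), for 0.2 s.
At the end, for the whole second after the job is handed in: The cover is at least 210 mm open, the yellow handle is turned to at least 1.40 rad (shut is 1.571), both at rest; the black handle's tip is within 12 mm of where it was and the loose things are within 20 mm of where they stood (value of joint cover above 0.21 m and value of joint yellow_valve above 1.4 rad and velocity of joint yellow_valve below 0.05 rad/s and velocity of joint cover below 0.01 m/s and distance of chassis from where it was at the start of the episode below 0.01 m and distance of black_tip from where it was at the start of the episode below 0.012 m and distance of each of spare_tube, meter, disc_case, screwdriver from where it was at the start of the episode below 0.02 m); the robot touches nothing.
It fails at once if the black handle is turned (its tip moves over 12 mm) (distance of black_tip from where it was at the start of the episode above 0.012 m).
It fails at once if the cover's bar is pinched or forced (over 38 N from the fingers) (contact force between the fingers and push_bar above 38 N).
It fails at once if the yellow handle is pinched or forced (over 38 N from the fingers) (contact force between the fingers and yellow_grip above 38 N).
It fails at once if a loose thing is moved or lifted (over 20 mm) (distance of any of spare_tube, meter, disc_case, screwdriver from where it was at the start of the episode above 0.02 m).
It also fails if it takes over 48 s, if anything falls off the work surface, if the arm or the gripper's body presses on something with over 40 N, if the wrist force passes 120 N, or if a joint passes its speed limit or range.

## Robot

A 7-joint arm with a two-finger parallel gripper is mounted at the origin on the work surface. World frame = base frame: x ahead of the robot, y to its left, z up, the work surface at z = 0. Lengths are in mm, angles in rad, forces in N, time in s.
With the tool pointing down it reaches from about 400 to 875 mm from the base axis. Payload 6.5 kg.
Tool frame: the origin (TCP) lies midway between the tips of the shut fingers; the grasp point (between the pads) lies 19 mm behind it; z points along the fingers, y is the direction in which the jaws open and shut (so a half turn about z gives the same grasp; the last joint's range is limited). The gripper opens to 85 mm and grips with 20 to 120 N. Pads are 22 mm wide; open, the fingers measure 114 mm over their backs; the gripper's body (76 mm by 85 mm) begins 54 mm behind the grasp point. The pads swing forward as they close: fully open they stand 13 mm farther back than shut.
Start: joints at [-1.415, 0.536, -0.004, 1.538, 0.003, 1.067, -0.071], TCP at [142.987, 634.07, 231.29] pointing down, gripper open.
Joint ranges: [-2.7, 2.7], [-0.37, 2.16], [-1.27, 1.26], [0.24, 2.4], [-1.31, 4.45], [0.19, 1.91], [-2.76, 2.76]. Speed limits (rad/s): [2.39, 2.39, 3.14, 3.14, 3.14, 3.14, 3.14].

## Interface

Orientations are given as a unit quaternion [w, x, y, z].
In Python, from bench import sensors, vision, order, silhouettes gives the robot as it stands.
- The arm moves only by the shell command python3 -m crank 'ROWS' [OPENING] [FORCE]. ROWS is JSON, a list of rows, each a list of 2 entries, a list of its own where there are three numbers: the shift along the tool's x, y, z in cm, then the turn, a rotation vector about the tool's x, y, z in degrees. In form: [[[tx, ty, tz], [wx, wy, wz]], ...]. A call has 1 to 10 rows; each row shifts and turns the commanded pose from where the row before left it, along the tool's axes as they then stand; what a row does not reach is not made up. A row lasts 1/10 s, in which the tool goes at most 50 mm and 8.59 degrees, less where a joint would pass 70% of its speed; a pose out of reach is approached as far as the arm can. A call is refused whole if a number of a shift passes 5 or a number of a turn 8.59, either way. A call with a gripper value outside its range is refused whole. OPENING is the closure in counts, from 0 (fully open) to 255 (shut), set as the call begins (- or left out, the last holds). The fingers move at their own pace and stop on an object; FORCE is the grip in N (left out, the last holds). Time passes only in rows, so rows that do not move let the fingers close. It gives the time, the measured TCP pose, the force and the opening at its end, in the units of the state.
- sensors.observe(): the state, without advancing time (a new reading comes with each control period).
- vision.read_camera(name): name is "scene" or "top" or "wrist"; returns (picture, depth): 384x512x3 uint8, blue, green, red; 384x512 float32, mm along the optical axis (not along the pixel's ray), 0 where there is no reading.
- vision.camera_model(name): a dict with "K" (3x3 intrinsics, pixels), "distortion" ([k1, k2, p1, p2, k3] as OpenCV has them; the pictures are not rectified), "position" and "orientation" of the camera in the world; the wrist camera has in their place "tool_from_camera" (4x4, takes a point from camera to tool coordinates, whose origin is the TCP and whose axes are the flange's). Camera axes: x right, y down, z forward; pixel columns grow to the right and rows downward; lengths in mm; the calibration is good to about 2 mm. A picture is of the moment at which its call begins: read the wrist's pose just before it. camera_model takes no time and is no camera call.
- order.job_done(): hands the job in, once; it reports no verdict.
Trained networks look in the newest picture that a camera, given by its name, has taken for a name from the list of things; names that differ only in an ending like _2 or _b are one class to them, and where a whole thing is asked for, a point or a joint stands for the part that bears it (a point fixed in the world has none). Each returns a list of dicts, best first, with "score" (0 to 1); they miss things now and then, are a little off and sometimes report something else, mostly with a low value. They report only what shows in the picture. A call takes as long as a camera call.
- silhouettes(camera, target): "pixels" (384x512 bool, what is visible of it) and "extent" ([left, top, right, bottom] in pixels, round what is visible of it).
The state is a dict: "time_s": time; "qpos": joint angles; "qvel": joint speeds; "effort": joint torques, N m; "tcp_pos": TCP position; "ee_rot": TCP orientation; "contact_force": force on the tool from outside, world axes, zero at the start; "ft_torque": the same for the moment, N m; "finger_gap": finger opening in mm.
Only numpy, scipy, OpenCV 4.12 (cv2) and the standard library are available. Lean on these libraries where they do the work, as an engineer would, in place of code of your own. Each camera call takes 0.05 s, during which the arm holds its last target. There are 200 camera calls.

## Working session

There is one attempt and no reset: what is moved stays moved. The work goes in short steps, Python scripts to look and compute and a shell command to move; the robot and the scene stay as the last step left them, time stands still between calls to the robot, and variables do not carry over. Pictures are saved under pics/ and viewed, about 8 in all and at most 12, crops included, and the job is handed in when it is done.

```bash
ls; mkdir -p pics
cat > h.py <<'E'
import numpy as np, cv2
from scipy.spatial.transform import Rotation as R
from bench import sensors, vision, order, silhouettes
def q(o): return R.from_quat([o[1],o[2],o[3],o[0]]).as_matrix()
def cloud(name, pic=None):
    s=sensors.observe(); img,d=vision.read_camera(name); m=vision.camera_model(name)
    K=np.array(m['K']);D=np.array(m['distortion'],float)
    v,u=np.mgrid[0:384,0:512]
    n=cv2.undistortPoints(np.stack([u,v],-1).reshape(-1,1,2).astype(np.float64),K,D).reshape(384,512,2)
    P=np.dstack([n[...,0]*d,n[...,1]*d,d]).astype(float)
    if 'position' in m: P=P@q(m['orientation']).T+np.array(m['position'])
    else:
        T=np.array(m['tool_from_camera']); P=P@T[:3,:3].T+T[:3,3]
        P=P@q(s['ee_rot']).T+np.array(s['tcp_pos'])
    P[d<=0]=np.nan
    if pic: cv2.imwrite('pics/'+pic,img)
    return img,P
E
python3 - <<'E'
from h import *
s=sensors.observe();print(s)
print(np.round(q(s['ee_rot']),3))
ims=[]
for c in ['top','scene']:
    img,P=cloud(c);ims.append(img);np.save(c+'P.npy',P);cv2.imwrite(c+'.png',img)
    for n in ['chassis','cover','push_bar','spare_tube','meter','disc_case','screwdriver']:
        r=silhouettes(c,n)
        if r:
            b=r[0];p=P[b['pixels']];p=p[~np.isnan(p[:,0])]
            print(c,n,round(b['score'],2),b['extent'],np.round(np.median(p,0)) if len(p) else None,np.round(np.percentile(p,[2,98],axis=0)).tolist() if len(p) else '')
            if n in('push_bar','cover') and len(p)>5:
                z=p[p[:,2]>80][:,:2].astype(np.float32);print(cv2.minAreaRect(z))
cv2.imwrite('pics/a.png',cv2.resize(ims[0],(800,600)));cv2.imwrite('pics/b.png',ims[1])
E
```

```text
pics
{'time_s': 0.0, 'qpos': array([-1.41518666,  0.53715314, -0.00443311,  1.53890601,  0.00255111,
        1.06727903, -0.07116258]), 'qvel': array([ 2.19462015e-04, -2.86646267e-03, -2.49019971e-04,  3.69185017e-04,
        1.66235039e-03,  6.13087178e-05,  2.42077207e-03]), 'effort': array([ 6.33250438e-04, -5.83414543e+01,  1.04901206e+00, -2.59097028e+01,
        1.24785627e-02,  9.54613904e-03, -8.00477210e-06]), 'tcp_pos': array([142.86335308, 633.44565497, 230.40874124]), 'ee_rot': array([-5.25288697e-05,  1.10637290e-01,  9.93860470e-01, -8.68490006e-04]), 'contact_force': array([-0.53203435, -0.53159415,  0.05430456]), 'ft_torque': array([ 0.01861315, -0.11107995, -0.05433424]), 'finger_gap': 85.60456266862826}
[[-0.976  0.22  -0.   ]
 [ 0.22   0.976 -0.002]
 [-0.    -0.002 -1.   ]]
top chassis 0.78 [139.7, 163.5, 332.0, 261.7] [525.  22.  94.] [[428.0, -213.0, 56.0], [631.0, 264.0, 103.0]]
top cover 0.95 [227.8, 181.1, 334.4, 256.0] [528. -92.  97.] [[438.0, -217.0, 92.0], [622.0, 30.0, 117.0]]
((531.3292236328125, -94.2393798828125), (197.57119750976562, 261.127807617187
[... 793 characters left out ...]
37.0, -213.0, 93.0], [622.0, 30.0, 116.0]]
((528.27392578125, -94.96540832519531), (196.55335998535156, 259.99884033203125), 2.0324928760528564)
scene push_bar 0.58 [179.8, 147.9, 194.6, 176.5] [ 544. -182.  112.] [[479.0, -201.0, 95.0], [592.0, -178.0, 119.0]]
((533.9169311523438, -191.72930908203125), (121.98613739013672, 25.17168426513672), 2.6914451122283936)
scene spare_tube 0.59 [143.8, 148.6, 159.3, 182.2] [ 512. -299.   59.] [[414.0, -337.0, -1.0], [521.0, -286.0, 102.0]]
scene meter 0.84 [291.8, 151.8, 341.2, 164.7] [327. 109.  39.] [[250.0, 33.0, 1.0], [419.0, 175.0, 89.0]]
scene disc_case 0.98 [280.0, 244.4, 354.8, 293.3] [728. 164.  11.] [[656.0, 94.0, 4.0], [791.0, 236.0, 13.0]]
```

View pics/a.png

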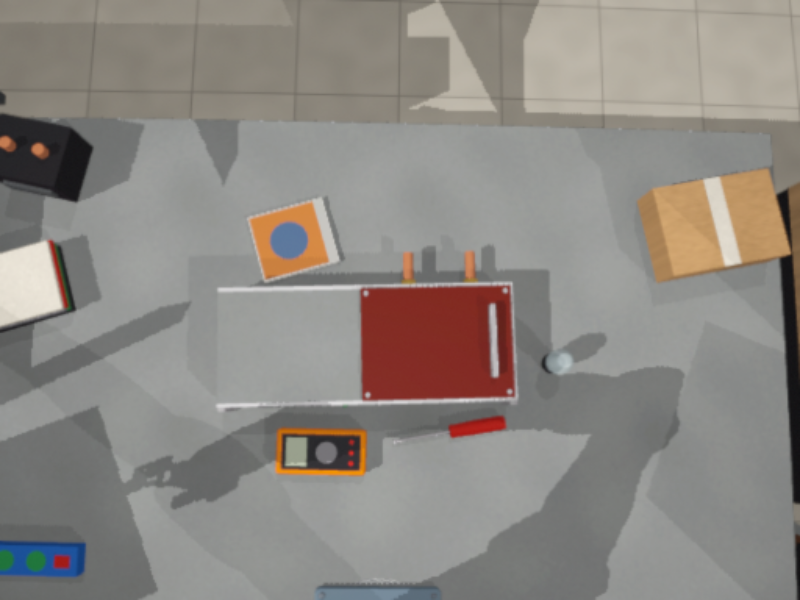

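Run:
```python
import numpy as np,cv2
P=np.load('topP.npy').reshape(-1,3);P=P[~np.isnan(P[:,0])]
r=lambda m:print(m.sum(),cv2.minAreaRect(P[m][:,:2].astype(np.float32)) if m.sum()>4 else '')
x,y,z=P.T
b=(x>440)&(x<640)&(y>-230)&(y<40)
r(b&(z>108)); r(b&(z>93)&(z<100)&(x<700)); 
t=(x>420)&(x<640)&(y>-280)&(y<300)&(z>83)&(z<125); r(t)
P2=np.load('sceneP.npy').reshape(-1,3);P2=P2[~np.isnan(P2[:,0])]
m=(P2[:,0]>440)&(P2[:,0]<640)&(P2[:,1]>-225)&(P2[:,1]<40)&(P2[:,2]>108)
print(m.sum(),cv2.minAreaRect(P2[m][:,:2].astype(np.float32)))
```

```text
188 ((533.19287109375, -185.51918029785156), (119.00816345214844, 10.140713691711426), 2.250839948654175)
5609 ((536.3314208984375, -92.47171020507812), (192.88072204589844, 266.6650695800781), 0.5982831120491028)
14498 ((524.1764526367188, 25.123626708984375), (206.99981689453125, 502.1237487792969), 1.7663947343826294)
163 ((533.1378784179688, -184.51571655273438), (118.91505432128906, 9.977249145507812), 1.9339936971664429)
```

The top view shows the cover shut, with the bar at about (493,340). The tube is at (558,362), the meter and screwdriver are in front, and the disc case is behind. Chassis yaw is about 2° and the bar is at about (533,-185). I'll move across with the fingers shut.

```bash
python3 -m crank '[[[-3.7,-2.6,0],[0,0,0]],[[-3.7,-2.6,0],[0,0,0]],[[-3.7,-2.6,0],[0,0,0]],[[-3.7,-2.6,0],[0,0,0]],[[-3.7,-2.6,0],[0,0,0]],[[-3.7,-2.6,0],[0,0,0]],[[-3.7,-2.6,0],[0,0,0]],[[-3.7,-2.6,0],[0,0,0]],[[-3.7,-2.6,0],[0,0,0]],[[-3.7,-2.6,0],[0,0,0]]]' 255 20
python3 -m crank '[[[0,0,0],[0,0,8.4]],[[0,0,0],[0,0,8.4]],[[0,0,0],[0,0,8.4]],[[0,0,0],[0,0,8.4]],[[0,0,0],[0,0,8.4]],[[0,0,0],[0,0,8.4]],[[0,0,0],[0,0,8.4]],[[0,0,0],[0,0,8.4]],[[0,0,0],[0,0,8.4]],[[0,0,0],[0,0,0]]]'
python3 - <<'E'
from h import *
s=sensors.observe();print(np.round(q(s['ee_rot']),3),s['qpos'])
E
```

```text
time_s: 1.8
tcp_pos: [447.8, 297.7, 231.6]
ee_rot: [0.0, 0.111, 0.994, 0.0]
contact_force: [0.2, 0.9, -0.2]
finger_gap: -0.4
time_s: 2.8
tcp_pos: [446.7, 299.2, 231.4]
ee_rot: [0.0, 0.697, 0.717, 0.0]
contact_force: [-0.4, -0.2, 0.7]
finger_gap: -0.1
[[-0.029  1.     0.   ]
 [ 1.     0.029 -0.   ]
 [-0.     0.    -1.   ]] [-0.98563773  0.3592416   0.39225636  1.85600346 -0.16480003  0.95787203
 -0.49217378]
```

```bash
python3 -m crank '[[[-4.7,0.7,0],[0,0,0]],[[-4.7,0.7,0],[0,0,0]],[[-4.7,0.7,0],[0,0,0]],[[-4.7,0.7,0],[0,0,0]],[[-4.7,0.7,0],[0,0,0]],[[-4.7,0.7,0],[0,0,0]],[[-4.7,0.7,0],[0,0,0]],[[-4.7,0.7,0],[0,0,0]],[[-4.7,0.7,0],[0,0,0]],[[-4.7,0.7,0],[0,0,0]]]'
python3 -m crank '[[[-4.6,0,0],[0,0,0]],[[0,0,0],[0,0,0]],[[0,0,0],[0,0,0]]]'
python3 - <<'E'
from h import *
img,P=cloud('wrist','w1.png')
x,y,z=P.reshape(-1,3).T
m=(x>460)&(x<610)&(y>-215)&(y<-150)&(z>110)&(z<125)
print(m.sum(),cv2.minAreaRect(P.reshape(-1,3)[m][:,:2].astype(np.float32)))
E
```

```text
time_s: 3.8
tcp_pos: [530.8, -170.5, 231.5]
ee_rot: [0.0, 0.695, 0.719, 0.0]
contact_force: [1.0, 0.5, 0.1]
finger_gap: 0.0
time_s: 4.1
tcp_pos: [531.5, -215.8, 231.2]
ee_rot: [-0.0, 0.696, 0.718, -0.0]
contact_force: [0.8, 0.8, 0.1]
finger_gap: -0.1
1523 ((531.3869018554688, -185.11923217773438), (120.15129852294922, 9.143080711364746), 1.9994674921035767)
```

View pics/w1.png

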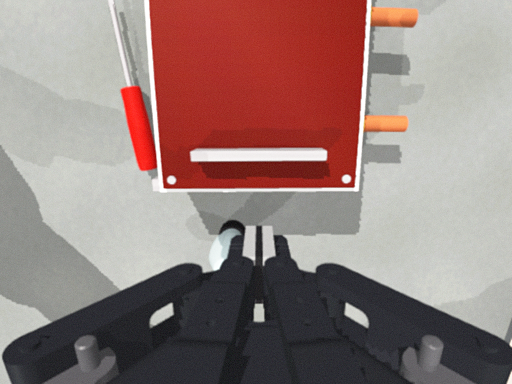

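The bar is confirmed at (531.4,-185.1), yaw 2°. Now I'll descend on its right side.

```bash
python3 -m crank '[[[0,0,3.1],[0,0,0]],[[0,0,3.1],[0,0,0]],[[0,0,3.1],[0,0,0]],[[0,0,2],[0,0,0]],[[0,0,1.1],[0,0,0]],[[0,0,0],[0,0,0]],[[0.5,0,0],[0,0,0]],[[0.5,0,0],[0,0,0]],[[0.5,0,0],[0,0,0]],[[0.5,0,0],[0,0,0]]]'
python3 -m crank '[[[1,0,0],[0,0,0]],[[1.5,0,0],[0,0,0]],[[1.5,0,0],[0,0,0]],[[1.5,0,0],[0,0,0]],[[1.5,0,0],[0,0,0]],[[1.5,0,0],[0,0,0]],[[1.5,0,0],[0,0,0]],[[1.5,0,0],[0,0,0]],[[1.5,0,0],[0,0,0]],[[1.5,0,0],[0,0,0]]]'
```

```text
time_s: 5.15
tcp_pos: [532.2, -194.9, 108.3]
ee_rot: [0.001, 0.697, 0.718, 0.0]
contact_force: [0.5, -3.1, 1.7]
finger_gap: -0.3
time_s: 6.15
tcp_pos: [526.5, -48.5, 107.1]
ee_rot: [-0.0, 0.697, 0.717, -0.0]
contact_force: [-1.5, -3.2, 1.6]
finger_gap: -0.2
```

```bash
python3 -m crank '[[[1.5,0,0],[0,0,0]],[[1.5,0,0],[0,0,0]],[[1.5,0,0],[0,0,0]],[[1,0,0],[0,0,0]],[[0.7,0,0],[0,0,0]],[[0.5,0,0],[0,0,0]],[[0.3,0,0],[0,0,0]],[[0.3,0,0],[0,0,0]],[[0.2,0,0],[0,0,0]],[[0,0,0],[0,0,0]]]'
python3 -m crank '[[[0.2,0,0],[0,0,0]],[[0.2,0,0],[0,0,0]]]'
```

```text
time_s: 7.15
tcp_pos: [525.0, 25.5, 107.3]
ee_rot: [0.0, 0.697, 0.717, 0.0]
contact_force: [-0.4, -0.8, -0.6]
finger_gap: 0.1
time_s: 7.35
tcp_pos: [525.0, 29.0, 107.4]
ee_rot: [0.0, 0.697, 0.717, 0.0]
contact_force: [0.1, -1.9, -0.8]
finger_gap: -0.1
```

```bash
python3 -m crank '[[[0.2,0,0],[0,0,0]],[[0.2,0,0],[0,0,0]]]'; python3 -m crank '[[[-0.5,0,0],[0,0,0]],[[-2,0,-2],[0,0,0]],[[-4,0,-4],[0,0,0]],[[-4.5,-1,-2],[0,0,0]],[[-4.5,-1,-1],[0,0,0]],[[-3,-1,0],[0,0,0]],[[0,0,0],[0,0,0]],[[0,0,0],[0,0,0]]]'
python3 - <<'E'
from h import *
img,P=cloud('wrist','w2.png')
np.save('wP.npy',P)
Q=P.reshape(-1,3);x,y,z=Q.T
m=(x>460)&(x<610)&(y>0)&(y<100)&(z>110)&(z<125)
print(m.sum(),cv2.minAreaRect(Q[m][:,:2].astype(np.float32)))
for c in ['wrist','top','scene']:
    if c!='wrist': img,P=cloud(c)
    for n in ['yellow_grip','black_grip']:
        for b in silhouettes(c,n)[:1]:
            p=P[b['pixels']];p=p[(p[:,2]>68)&(p[:,2]<86)]
            if len(p)>4: print(c,n,round(b['score'],2),b['extent'],np.round(p.mean(0)),cv2.minAreaRect(p[:,:2].astype(np.float32)))
E
```

```text
time_s: 7.55
tcp_pos: [524.8, 33.4, 107.4]
ee_rot: [0.0, 0.697, 0.717, 0.0]
contact_force: [0.4, -3.2, -0.8]
finger_gap: -0.2
time_s: 8.35
tcp_pos: [500.0, -147.9, 192.7]
ee_rot: [-0.0, 0.697, 0.717, 0.0]
contact_force: [-0.7, 0.1, -0.6]
finger_gap: -0.5
0 ((0.0, 0.0), (0.0, 0.0), 0.0)
wrist yellow_grip 0.84 [239.5, 60.1, 304.3, 87.1] [509. -46.  78.] ((509.13531494140625, -45.79820251464844), (14.956443786621094, 52.83272171020508), 84.4413070678711)
wrist black_grip 0.85 [241.4, 173.8, 302.9, 205.0] [ 514. -148.   77.] ((514.217529296875, -149.5402069091797), (15.28512954711914, 52.77280044555664), 75.27875518798828)
top yellow_grip 0.75 [140.2, 162.1, 319.7, 264.7] [582. -33.  79.] ((524.29541015625, 40.53448486328125), (203.04388427734375, 474.9507751464844), 2.763089179992676)
scene black_grip 0.62 [203.0, 161.1, 215.6, 178.0] [ 515. -147.   76.] ((513.4493408203125, -148.69215393066406), (17.18367576599121, 49.94557571411133), 73.4755859375)
```

View pics/w2.png

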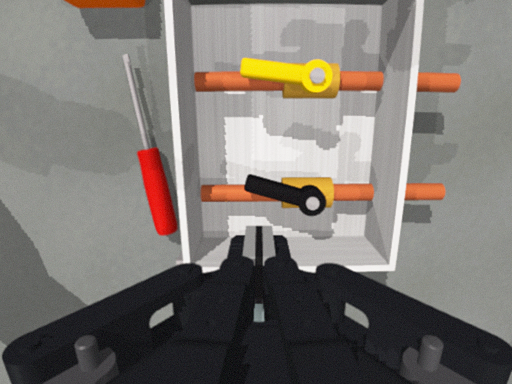

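The left lever is yellow, from hub (318,75) to tip (243,66). The black lever is at (250–312,185–203). Next I'll pin down the yellow pivot and tip and check the cover.

Run:
```python
from h import *
P=np.load('wP.npy')
for u,v in [(318,76),(300,73),(280,71),(260,68),(246,66),(312,203),(252,184)]:
    p=P[v-1:v+2,u-1:u+2].reshape(-1,3);print((u,v),np.round(np.nanmedian(p,0),1))
img,T=cloud('top');Q=T.reshape(-1,3);x,y,z=Q.T
m=(x>460)&(x<610)&(y>0)&(y<100)&(z>108)&(z<125)
print(m.sum(),cv2.minAreaRect(Q[m][:,:2].astype(np.float32)))
m=(x>460)&(x<610)&(y>-80)&(y<0)&(z>92)&(z<100);print('cover right edge',np.percentile(y[m],[1,5,50]) if m.sum() else None)
```

```text
(318, 76) [547.4 -50.   82.3]
(300, 73) [533.1 -47.6  77.8]
(280, 71) [516.4 -46.4  77.6]
(260, 68) [499.7 -44.8  78.4]
(246, 66) [488.  -43.5  78.2]
(312, 203) [ 550.2 -158.6   82.6]
(252, 184) [ 495.3 -143.8   78.1]
166 ((524.8189086914062, 49.706748962402344), (118.01581573486328, 8.044626235961914), 1.148516058921814)
cover right edge None
```

```bash
python3 -m crank '[[[3.8,0,0],[0,0,0]],[[3.8,0,0],[0,0,0]],[[0,0,0],[0,0,0]],[[0,0,3],[0,0,0]],[[0,0,3],[0,0,0]],[[0,0,3],[0,0,0]],[[0,0,2],[0,0,0]],[[0,0,1],[0,0,0]],[[0,0,0.6],[0,0,0]],[[0,0,0],[0,0,0]]]'
python3 - <<'E'
from h import *
img,P=cloud('wrist','w3.png');print(sensors.observe()['tcp_pos'])
E
```

```text
time_s: 9.85
tcp_pos: [497.9, -72.0, 66.5]
ee_rot: [0.0, 0.697, 0.717, -0.0]
contact_force: [-0.2, 0.6, 0.3]
finger_gap: 0.3
[498.25271449 -71.9780549   67.06491228]
```

View pics/w3.png

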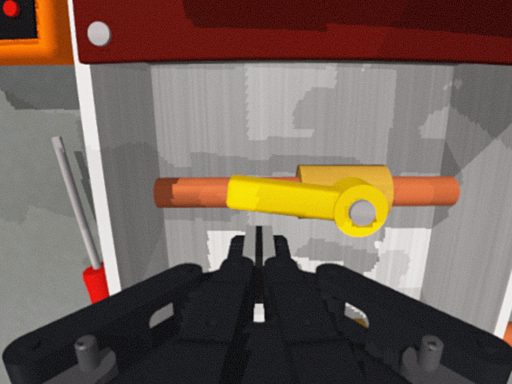

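The fingertips (258,230) stand just right of the lever, near its tip (lever from 230 to 385 px in u, v about 195), with no contact. Now I'll push along the arc.

```bash
python3 -m crank '[[[0.6,0,0],[0,0,0]],[[0.6,0,0],[0,0,0]],[[0.6,0,0],[0,0,0]],[[0.6,0,0],[0,0,0]],[[0.6,0.05,0],[0,0,0]],[[0.6,0.1,0],[0,0,0]]]'
python3 -m crank '[[[0.6,0.3,0],[0,0,0]],[[0.6,0.35,0],[0,0,0]],[[0.6,0.4,0],[0,0,0]],[[0.3,0.5,0],[0,0,0]],[[0.3,0.5,0],[0,0,0]]]'
python3 - <<'E'
from h import *
img,P=cloud('wrist','w4.png');print(sensors.observe()['tcp_pos'])
E
```

```text
time_s: 10.5
tcp_pos: [498.0, -35.4, 66.6]
ee_rot: [-0.0, 0.697, 0.717, -0.0]
contact_force: [-0.2, -3.1, 1.0]
finger_gap: 0.0
time_s: 11.0
tcp_pos: [517.8, -10.5, 66.3]
ee_rot: [-0.001, 0.696, 0.718, -0.0]
contact_force: [-2.0, -3.1, 0.1]
finger_gap: 0.1
[518.93120868  -9.85599578  66.40132513]
```

View pics/w4.png

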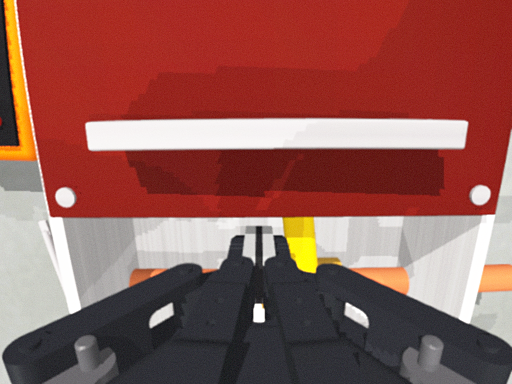

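The lever is nearly across (yellow at 285–315, 218–270). I'll finish with small steps in +x and watch the force.

```bash
for i in 1; do python3 -m crank '[[[0,0.2,0],[0,0,0]],[[0,0.2,0],[0,0,0]],[[0,0,0],[0,0,0]]]'; python3 -m crank '[[[0,0.15,0],[0,0,0]],[[0,0,0],[0,0,0]]]'; done
```

```text
time_s: 11.35
tcp_pos: [521.8, -10.1, 66.4]
ee_rot: [-0.001, 0.696, 0.718, 0.0]
contact_force: [-2.0, 1.6, -0.1]
finger_gap: -0.4
time_s: 11.55
tcp_pos: [523.3, -10.5, 66.4]
ee_rot: [-0.0, 0.696, 0.718, -0.0]
contact_force: [-2.3, 2.6, -1.3]
finger_gap: -0.0
```

```bash
python3 -m crank '[[[0,0.15,0],[0,0,0]],[[0,0,0],[0,0,0]]]'; python3 -m crank '[[[0,0.1,0],[0,0,0]],[[0,0,0],[0,0,0]]]'
```

```text
time_s: 11.75
tcp_pos: [523.5, -10.5, 66.3]
ee_rot: [-0.001, 0.697, 0.718, -0.001]
contact_force: [-5.4, 2.2, 2.9]
finger_gap: -0.2
time_s: 11.95
tcp_pos: [523.6, -10.5, 66.2]
ee_rot: [-0.002, 0.697, 0.717, -0.001]
contact_force: [-8.2, 2.3, 4.1]
finger_gap: -0.2
```

The force rises with no more motion, so it is at the stop. I'll back off, lift and check.

```bash
python3 -m crank '[[[0,-0.5,0],[0,0,0]],[[-0.5,-0.8,0],[0,0,0]],[[-0.5,0,-2],[0,0,0]],[[0,0,-4],[0,0,0]],[[0,0,-4],[0,0,0]],[[-4,0,-4],[0,0,0]],[[-4,0,0],[0,0,0]],[[-4,0,0],[0,0,0]],[[0,0,0],[0,0,0]],[[0,0,0],[0,0,0]]]'
python3 - <<'E'
from h import *
img,P=cloud('wrist','w5.png')
for n in ['yellow_grip','black_grip']:
    for b in silhouettes('wrist',n)[:1]:
        p=P[b['pixels']];p=p[(p[:,2]>68)&(p[:,2]<86)]
        print(n,b['extent'],cv2.minAreaRect(p[:,:2].astype(np.float32)))
T={c:cloud(c)[1] for c in('top','scene')}
Q=T['top'].reshape(-1,3);x,y,z=Q.T
m=(x>460)&(x<610)&(y>0)&(y<100)&(z>108)&(z<125)
print(m.sum(),cv2.minAreaRect(Q[m][:,:2].astype(np.float32)))
for c,n in [('top','spare_tube'),('top','disc_case'),('top','screwdriver'),('top','meter')]:
    for b in silhouettes(c,n)[:1]:
        p=T[c][b['pixels']];print(n,b['score'],b['extent'],np.nanmedian(p,0).round())
cv2.imwrite('pics/t2.png',cv2.resize(cloud('top')[0],(800,600)))
E
```

```text
time_s: 12.95
tcp_pos: [516.6, -138.2, 202.2]
ee_rot: [0.001, 0.698, 0.716, 0.0]
contact_force: [0.3, 0.7, 0.2]
finger_gap: 0.1
yellow_grip [283.7, 13.0, 308.6, 75.6] ((545.2750854492188, -11.541973114013672), (15.189435005187988, 53.01212692260742), 2.925506353378296)
black_grip [223.8, 181.0, 282.9, 207.7] ((513.9940795898438, -149.36785888671875), (15.402131080627441, 52.11984634399414), 75.73006439208984)
165 ((524.9002075195312, 49.180084228515625), (118.60014343261719, 9.028104782104492), 2.203585147857666)
spare_tube 0.62 [347.7, 224.6, 363.0, 237.6] [ 497. -301.   93.]
disc_case 0.63 [157.3, 124.9, 216.3, 180.7] [720. 164.  12.]
meter 0.7 [175.5, 271.6, 236.5, 301.2] [343. 101.  38.]
```

View pics/w5.png

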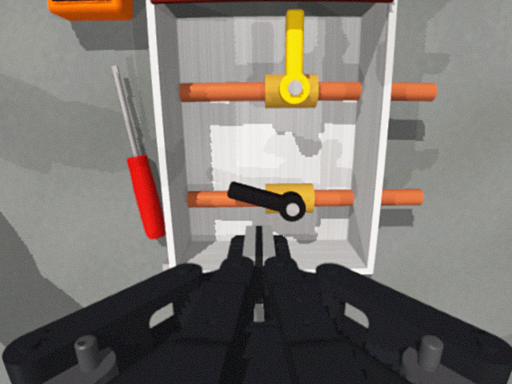

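View pics/t2.png

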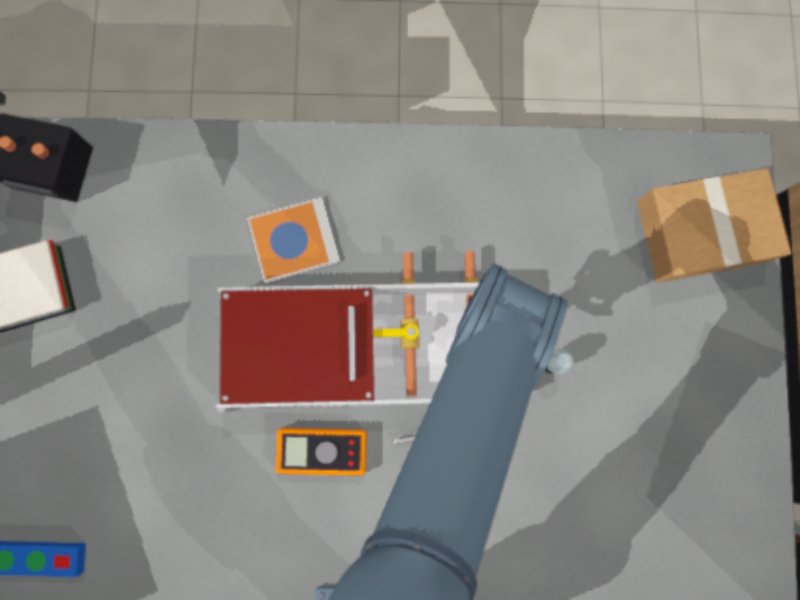

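Yellow lies across its pipe (lever from (295,12) to (295,88)) at about 2.9° world against a chassis yaw of 2°, so it is at its stop. The cover is about 234 mm open, black is unchanged, the loose things are in place and the robot is clear.

```bash
python3 -c "
from bench import order;print(order.job_done())"
```

```text
the job is handed in; nothing more can be done
None
```

I slid the cover aside by its bar with the closed fingertips. I then pushed the yellow handle clockwise until it stopped, lifted clear and handed the job in. The hand-in itself reports no verdict.

The robot clock stood at about 13 s after the last move. The last checks, made before handing in, showed:
- **Cover:** it moved about 234 mm by camera.
- **Yellow handle:** it lies across its pipe, within about 1° of the stop direction. The measured tool force reached about 10 N at the stop.
- **Black handle:** its position is unchanged to within about 1 mm.
- **Loose things:** the tube and disc case measured within about 4 mm of their starting positions. The meter looked unmoved in the pictures; its early network detections were mixed up with the screwdriver, so I did not compare numbers.
- **Screwdriver:** in the last top view the arm partly hid it and the network did not find it, but the wrist picture showed it lying where it was.

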